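# Tip the recipe binder out of the tight book row and prop it on the cookbook stand

## Task

Get the recipe binder (the one with the round metal-rimmed finger hole in its spine) out of the tightly sprung book rack: tip it forward by its top edge, its foot staying in the rack, until its top stands well clear of the row, then grip it by the spine, lift it out and prop it upright on the cookbook stand, one cover squarely against the back of the stand. Leave the other books standing in the rack and do not disturb the things around.

Things in the scene. Friction and masses are not known exactly. Their poses are not given: they have to be found in the camera images.
- binder_center (a point): Centre of the recipe binder, a solid blue-grey block, 130 deep (x) x 44 thick (y) x 190 tall (z) mm, 0.28 to 0.5 kg. Spine = its -x face, toward the robot, with a blank card and, low down, a 27 mm metal-rimmed finger hole (1 mm deep). Fore-edge = +x face, 6 to 8 mm farther back than the thin books'. It stands second from one end of the row, a thin book on each side; all tops within 4 mm.
- binder_heel (a point): Middle of the binder's bottom front edge (foot of its spine), on which it tips; same axes as the centre.
- rack: Wooden book rack, fixed, 170 deep (x, away from its open front) x 285 long (y, to the left) mm; origin under its centre. Floor 14 mm up. The spines' plane is x = -71 mm; just in front a lip rises 6 mm above the floor: a foot cannot slide out, but a book can tip over it. Back slats reach only 70 mm up, behind and above is open. Left end panel fixed, 154 mm high; right end sprung.
- sprung_end (a joint): Travel (m) of the rack's sprung right end panel (154 mm high): 0 at the start with five books in, growing as it closes in to the left. It squeezes the row with about 8 N, 5 N after 44 mm; by friction this holds a book where it has been tipped to (tested at 25 degrees; past about 34 degrees it would topple forward if not squeezed).
- stand: Wooden cookbook stand, fixed, 200 mm wide, 150 mm high, 190 mm deep; origin on the worktop; x points from its open front, which faces the robot, to its back, y to the left.
- stand_rest: Rest of the stand: origin at the middle of the inner corner of ledge and back plate, 21 mm above the worktop. The frame leans back 0.27 rad: z runs up the plate's face (plate 200 wide, to z = 131 mm), the ledge runs square to it from the origin to x = -64 mm, where a lip stands 11 mm above it. A binder set down upright on the ledge leans back by itself against the plate.
- thick_book_center (a point): Centre of a thick blue-grey book without a hole, 130 deep x 44 thick x 191 tall mm, in the row; stays.
- thin_book_a_center (a point): Centre of the thin book at the left end of the row, 124 x 26 x 192 mm; stays.
- thin_book_b_center (a point): Centre of the thin book in the middle of the row, 124 x 30 x 194 mm; stays.
- thin_book_c_center (a point): Centre of the thin book at the right end of the row, 122 x 24 x 192 mm; stays.
- scale: Kitchen scale, 134 x 106 x 32 mm, bystander; origin under its centre.
- pot: Small black bowl, 102 mm across, 51 mm high, bystander; origin under its centre.
- mug: Mug, 92 x 127 x 93 mm, bystander behind; origin under its centre.
- jar: Glass storage jar, 92 mm across, 167 mm high, bystander behind; origin under its centre.

How it is judged:
On the way, in this order (a step that is already met when the one before it is completed fails the run):
1. the binder is tipped forward in the row by at least 12 degrees by the fingers at its top, its foot still in the rack, while the other books stand (angle between binder_center's own z axis and vertical above 0.21 rad and x of binder_center in the frame of rack below -0.025 m and z of binder_heel in the frame of rack_front below 0.02 m and x of binder_heel in the frame of rack_front between -0.012 and 0.03 m and contact force between the fingers and binder above 0.3 N and z of the grasp point in the frame of binder_center above 0.04 m and angle between each of thin_book_a_center, thin_book_b_center, thin_book_c_center, thick_book_center's own z axis and vertical below 0.3 rad), for 0.1 s.
2. the binder is held in the fingers at its spine half, with its foot lifted clear of the rack (contact force between the fingers and binder above 2 N and x of the grasp point in the frame of binder_center below 0.01 m and contact force between rack and binder below 0.1 N and z of binder_heel in the frame of rack_front above 0.03 m), for 0.1 s.
At the end, for the whole second after the job is handed in: The binder stands upright on the stand, released, at rest, a cover flat on the back plate (0.12 rad; centre 14-32 mm before the plate, 85-105 mm above the ledge, within 60 mm of the middle). The other books stand in the rack (under 0.3 rad, not lifted or moved out to front or back) (x of binder_center in the frame of stand_rest between -0.032 and -0.014 m and y of binder_center in the frame of stand_rest between -0.06 and 0.06 m and z of binder_center in the frame of stand_rest between 0.085 and 0.105 m and angle between the y axis of binder_center and the x axis of stand_rest, either way round below 0.12 rad and angle between binder_center's own z axis and vertical below 0.5 rad and linear speed of binder below 0.02 m/s and contact force between the fingers and binder below 0.1 N and angle between each of thin_book_a_center, thin_book_b_center, thin_book_c_center, thick_book_center's own z axis and vertical below 0.3 rad and x of thin_book_a_center in the frame of rack between -0.035 and 0.03 m and z of each of thin_book_a_center, thin_book_b_center, thin_book_c_center, thick_book_center in the frame of rack below 0.13 m and x of thin_book_b_center in the frame of rack between -0.035 and 0.03 m and x of thin_book_c_center in the frame of rack between -0.035 and 0.03 m and x of thick_book_center in the frame of rack between -0.035 and 0.03 m); the robot touches nothing.
It fails at once if another book is toppled (more than 0.5 rad) or comes out of the rack (angle between any of thin_book_a_center, thin_book_b_center, thin_book_c_center, thick_book_center's own z axis and vertical above 0.5 rad or x of any of thin_book_a_center, thin_book_b_center, thin_book_c_center, thick_book_center in the frame of rack below -0.06 m).
It fails at once if the scale, bowl, mug or jar is pushed more than 3 cm or the jar or mug is tipped over (distance of any of scale, pot, mug, jar from where it was at the start of the episode above 0.03 m or angle between any of mug, jar's own z axis and vertical above 0.5 rad).
It fails at once if the binder is dropped flat (angle between binder_center's own z axis and vertical above 1.2 rad).
It also fails if it takes over 69 s, if anything falls off the work surface, if the arm or the gripper's body presses on something with over 40 N, if the wrist force passes 120 N, or if a joint passes its speed limit or range.

## Robot

A 6-joint arm with a two-finger parallel gripper is mounted at the origin on a cart in front of the work surface, level with it; the furniture and walls round the work are solid. World frame = base frame: x ahead of the robot, y to its left, z up, the work surface at z = 0. Lengths are in m, angles in rad, forces in N, time in s.
With the tool pointing down it reaches from about 0.2 to 0.875 m from the base axis. Payload 3.4 kg.
Tool frame: the origin (TCP) lies between the finger pads; the fingertips stand 25 mm ahead of it and the grasp point (between the pads) lies 6 mm ahead of it (r.nose_length is the z of the fingertips in the tool frame, in m); z points along the fingers, x is the direction in which the jaws open and shut, and the axes are right-handed (so a half turn about z gives the same grasp; the last joint's range is limited). The gripper opens to 94 mm and grips with 3 to 60 N. Pads are 16 mm wide; open, the fingers measure 119 mm over their backs; the gripper's body (75 mm by 177 mm) begins 78 mm behind the grasp point.
Start: joints at [1.102, 0.276, 1.505, -0, 1.361, -0.121], TCP at [0.196, 0.541, 0.23] pointing down, gripper open.
Joint ranges: [-2.89, 2.89], [-0.75, 2.08], [0.22, 2.7], [-1.18, 4.32], [0.11, 2.71], [-2.7, 2.7]. Speed limits (rad/s): [2.57, 2.57, 3.14, 3.14, 3.14, 3.14].

## Interface

Orientations are given as a unit quaternion [w, x, y, z].
In Python, from plant import r, gripper_to, inverse_kinematics, vision, models, telemetry gives the robot as it stands. Calls block until the motion is done:
- r.move_to(position, orientation): joint-space move of the TCP to a pose.
- r.move_l(position, rot=None, vel=0.15, guard=None): straight line of the TCP; rot=None keeps the orientation; vel is the mean speed in m/s. With guard (N) it stops when the force on the tool has changed by that much, and returns True; else False.
- r.movej(angles): joint-space move.
- gripper_to(opening, f_grip=None): finger opening in m; f_grip is the grip in N (None keeps the last); returns when the fingers have stopped.
- r.hold(seconds).
- inverse_kinematics(position, orientation): joint angles nearest the present ones, or None.
- vision.snapshot(name): name is "side" or "top" or "wrist"; returns the picture (480x640x3 uint8, red, green, blue); there is no depth.
- vision.get_calibration(name): a dict with "fx", "fy", "cx", "cy" (pixels), "D" ([k1, k2, p1, p2, k3] as OpenCV has them; the pictures are not rectified), "position" and "orientation" of the camera in the world. Camera axes: x right, y down, z forward; pixel columns grow to the right and rows downward; lengths in m; the calibration is good to about 2 mm. A picture is of the moment at which its call begins: read the wrist's pose just before it. get_calibration takes no time and is no camera call; for the wrist camera it gives the pose at the moment of the call.
A pose or a line that the arm cannot do raises r.PlanningError and nothing moves.
- r.sign_off(): hands the job in, once; it reports no verdict.
Trained networks look in the newest picture that a camera, given by its name, has taken for a name from the list of things; names that differ only in an ending like _2 or _b are one class to them, and where a whole thing is asked for, a point or a joint stands for the part that bears it (a point fixed in the world has none). Each returns a list of dicts, best first, with "score" (0 to 1); they miss things now and then, are a little off and sometimes report something else, mostly with a low value. They report only what shows in the picture. A call takes as long as a camera call.
- models.boxes_of(thing, camera): "at" ([x, y, z] in m, in world coordinates, good to about 4 mm: the middle of the surface that is visible of it).
- models.regions_of(thing, camera): "pixels" (480x640 bool, what is visible of it).
- models.mark_of(thing, camera): "at" ([x, y, z] in m, in world coordinates, good to about 4 mm: a listed point, or the origin of a listed thing).
Readings, each from a call of its own:
- telemetry.current_t(): time.
- telemetry.current_joints(): joint angles.
- telemetry.current_dq(): joint speeds.
- telemetry.current_joint_efforts(): joint torques, N m.
- telemetry.current_ee_pos(): TCP position.
- telemetry.current_tool_rot(): TCP orientation.
- telemetry.current_wrist_force(): force on the tool from outside, world axes, zero at the start.
- telemetry.current_torque(): the same for the moment, N m.
- telemetry.current_opening(): finger opening in m.
Only numpy, scipy, OpenCV 4.12 (cv2) and the standard library are available. Lean on these libraries where they do the work, as an engineer would, in place of code of your own. Each camera call takes 0.05 s, during which the arm holds its last target.

## Working session

There is one attempt and no reset: what is moved stays moved. The work goes in short steps, each a Python script; the robot and the scene stay as the last script left them, time stands still between calls to the robot, and variables do not carry over. Pictures are saved under pics/ and viewed, and the job is handed in when it is done.

```bash
ls; mkdir -p pics
python3 - <<'E'
from plant import r, gripper_to, inverse_kinematics, vision, models, telemetry
import cv2
for n in ["side","top","wrist"]:
    im=vision.snapshot(n); cv2.imwrite(f"pics/a_{n}.png",im[:,:,::-1])
    c=vision.get_calibration(n); print(n,c)
    if n=="wrist": continue
    for t in ["binder_center","binder_heel","rack","stand","stand_rest","thick_book_center","thin_book_a_center","sprung_end","scale","pot","mug","jar"]:
        try:
            print(n,t,[(x["score"],x["at"]) for x in models.mark_of(t,n)][:4])
        except Exception as e: print(t,e)
print(telemetry.current_t(), r.nose_length)
E
```

```text
pics
side {'fx': 477.1334001108235, 'fy': 477.1334001108235, 'cx': 318.66313556510636, 'cy': 234.33571612684, 'D': array([-0.05377851,  0.        ,  0.        ,  0.        ,  0.        ]), 'position': array([0.49916065, 0.4836295 , 0.91326225]), 'orientation': array([ 0.0199549 , -0.1018496 ,  0.96142769, -0.25472584])}
side binder_center []
side binder_heel [(0.86, [0.538, 0.1344, 0.0122])]
side rack []
side stand [(0.65, [0.5353, -0.254, 0.0005]), (0.35, [0.7928, 0.0195, 0.0041])]
side stand_rest [(0.79, [0.5551, -0.2495, 0.0252])]
side thick_book_center []
side thin_book_a_center [(0.35, [0.3579, 0.2245, -0.0005])]
sprung_end it knows: binder_center, binder_heel, jar, mug, pot, rack, scale, stand, stand_rest, thick_book_center, thin_book_a_center, thin_book_b_center, thin_book_c_center
side scale [(0.88, [0.3575, 0.2227, -0.0003])]
side pot [(0.95, [0.3749, 0.0172, -0.0008])]
side mug [(0.87, [0.7929, 0.0195, 0.0033]), (0.17, [0.5379, 0.1378, 0.013])]
side jar [(0.68, [0.7835, -0.1042, -0.0019]), (0.17, [0.5376, 0.1395, 0.0166])]
top {'fx': 568.2352512247186, 'fy': 568.23525122471
[... 534 characters left out ...]
 it knows: binder_center, binder_heel, jar, mug, pot, rack, scale, stand, stand_rest, thick_book_center, thin_book_a_center, thin_book_b_center, thin_book_c_center
top scale [(0.59, [0.3563, 0.2255, 0.004])]
top pot [(0.85, [0.3681, 0.0179, -0.001])]
top mug [(0.95, [0.7887, 0.0236, -0.0007])]
top jar [(0.6, [0.7871, -0.1022, 0.0001]), (0.58, [0.5375, -0.2539, 0.0063])]
wrist {'fx': 335.42115786303054, 'fy': 335.42115786303054, 'cx': 319.1269192750783, 'cy': 238.7586759004012, 'D': array([-0.06454871,  0.        ,  0.        ,  0.        ,  0.        ]), 'position': array([0.11908347, 0.56815406, 0.384914  ]), 'orientation': array([0.11685438, 0.81030453, 0.56841831, 0.0815613 ])}
1.25 0.025
```

View pics/a_side.png

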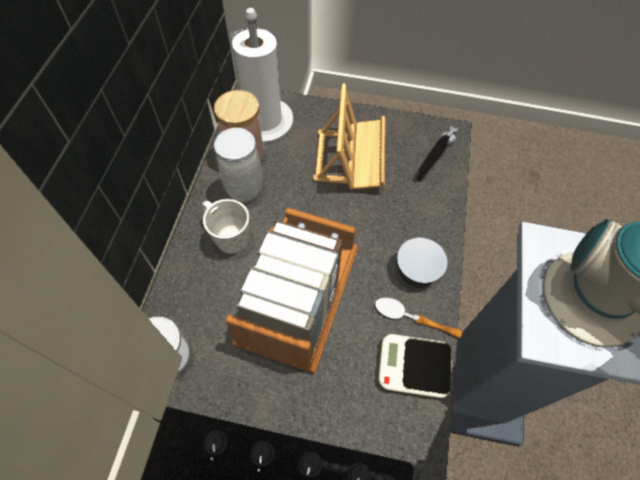

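View pics/a_top.png

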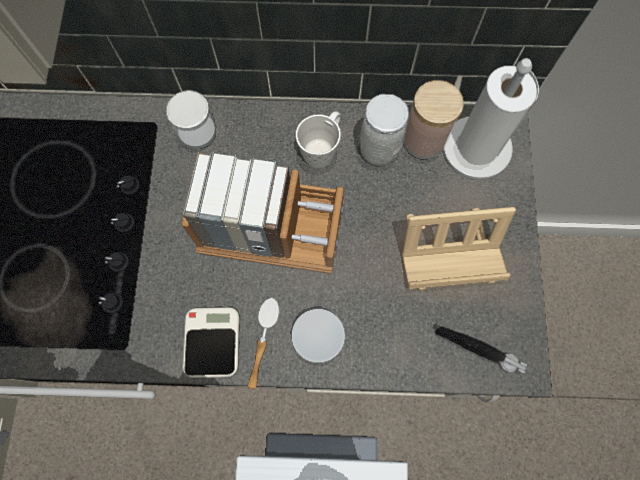

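View pics/a_wrist.png

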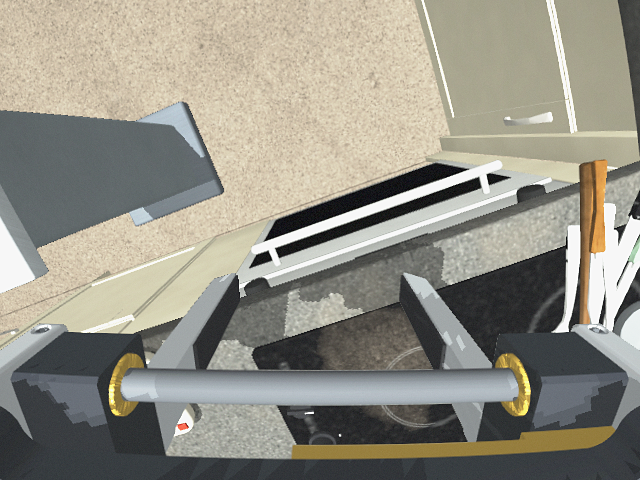

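Run:
```python
import cv2
im=cv2.imread("pics/a_top.png"); cv2.imwrite("pics/b_top.png",cv2.resize(im[135:285,170:360],None,fx=4,fy=4,interpolation=2))
im=cv2.imread("pics/a_side.png"); cv2.imwrite("pics/b_side.png",cv2.resize(im[200:380,220:370],None,fx=3.3,fy=3.3,interpolation=2))
```

```text
(no output)
```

View pics/b_top.png

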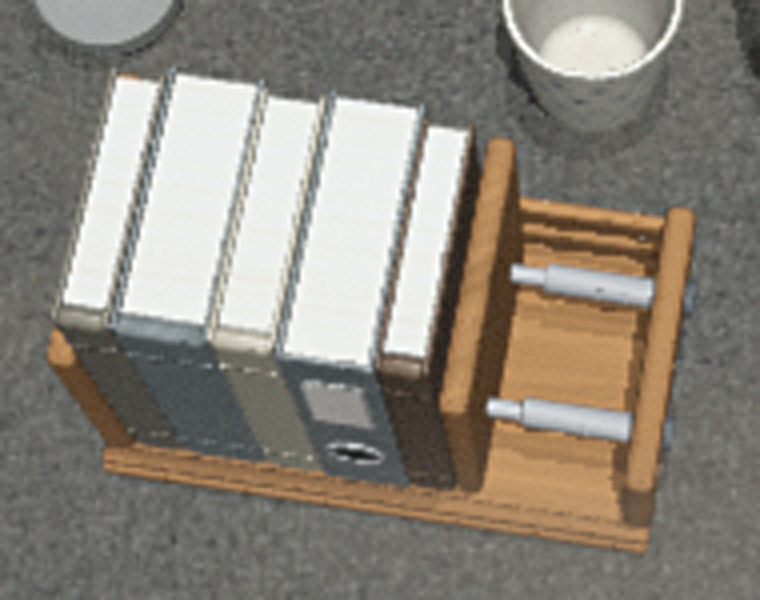

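View pics/b_side.png

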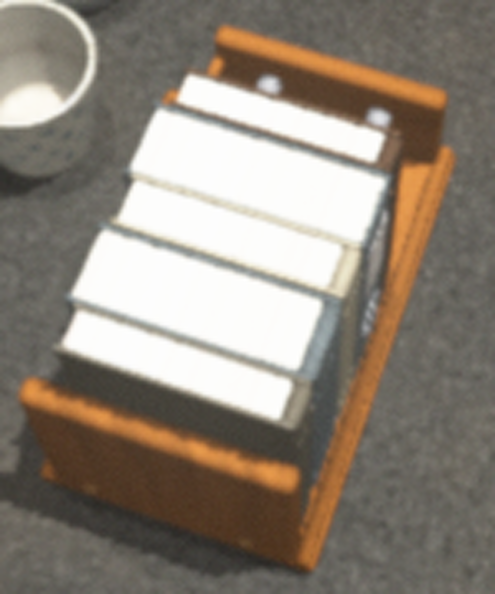

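```bash
cat > h.py <<'E'
import numpy as np, cv2
from scipy.spatial.transform import Rotation as R
from scipy.optimize import least_squares
def Rq(q): return R.from_quat(np.roll(np.array(q),-1))
def qR(rot): return list(np.roll(rot.as_quat(),1))
def proj(c,P):
    P=np.atleast_2d(P); Rm=Rq(c["orientation"]).as_matrix()
    pc=(P-c["position"])@Rm
    K=np.array([[c["fx"],0,c["cx"]],[0,c["fy"],c["cy"]],[0,0,1.]])
    o,_=cv2.projectPoints(pc,np.zeros(3),np.zeros(3),K,np.array(c["D"])); return o[:,0]
def ray(c,uv,z):
    K=np.array([[c["fx"],0,c["cx"]],[0,c["fy"],c["cy"]],[0,0,1.]])
    n=cv2.undistortPoints(np.array(uv,float).reshape(-1,1,2),K,np.array(c["D"]))[:,0]
    d=np.c_[n,np.ones(len(n))]@Rq(c["orientation"]).as_matrix().T
    s=(z-c["position"][2])/d[:,2]
    return c["position"]+d*s[:,None]
E
python3 - <<'E'
from h import *
from plant import vision
ct,cs=vision.get_calibration("top"),vision.get_calibration("side")
pt=np.array([[282,354],[378,369],[335,97],[422,106]])/4+[170,135]
ps=np.array([[378,240],[392,175],[131,181],[160,108]])/3.3+[220,200]
print(ray(ct,pt,.204).round(4)); print(ray(cs,ps,.204).round(4))
# fit heel x,y,yaw: top corners
L=np.array([[0,.022],[0,-.022],[.13,.022],[.13,-.022]])
def W(p):
    c,s=np.cos(p[2]),np.sin(p[2]); return np.c_[L@np.array([[c,s],[-s,c]])+p[:2],np.full(4,.204)]
for cams in ([0],[1],[0,1]):
    f=lambda p:np.concatenate([(proj([ct,cs][i],W(p))-[pt,ps][i]).ravel() for i in cams])
    s=least_squares(f,[.54,.13,0]); print(cams,s.x,s.fun.round(1))
for n in ("top","side"):
    im=cv2.imread(f"pics/a_{n}.png"); c=vision.get_calibration(n)
    im=cv2.resize(im,None,fx=4,fy=4,interpolation=2)
    z=W(s.x); b=z.copy(); b[:,2]=.014
    for P in (z,b):
        q=(proj(c,P)*4).astype(int)
        cv2.polylines(im,[q[[0,1,3,2]]],True,(0,0,255),1)
    x0,y0=q.min(0)-170; x0=max(x0,0)
    cv2.imwrite(f"pics/c_{n}.png",im[y0-100:y0+480,x0-60:x0+660])
im=cv2.imread("pics/a_top.png"); cv2.imwrite("pics/c_stand.png",cv2.resize(im[195:300,390:530],None,fx=5,fy=5,interpolation=2))
E
```

```text
[[0.5363 0.1545 0.204 ]
 [0.5308 0.1122 0.204 ]
 [0.6595 0.1397 0.204 ]
 [0.6564 0.1002 0.204 ]]
[[0.5325 0.1525 0.204 ]
 [0.5325 0.1154 0.204 ]
 [0.6607 0.1469 0.204 ]
 [0.6573 0.1026 0.204 ]]
[0] [ 0.53133235  0.13353913 -0.10603097] [-0.6  1.4  0.3  1.  -0.9 -1.7  1.3 -0.9]
[1] [ 0.53096638  0.13370224 -0.06934256] [-0.4  1.7  2.2 -1.5 -0.8 -0.3 -1.  -0.1]
[0, 1] [ 0.53121344  0.13358284 -0.0879257 ] [-0.7  1.7  0.3  0.9 -2.3 -1.6  0.  -1.2 -0.7  1.5  2.3 -1.6 -0.7 -1.7
 -0.5 -1.3]
```

View pics/c_top.png

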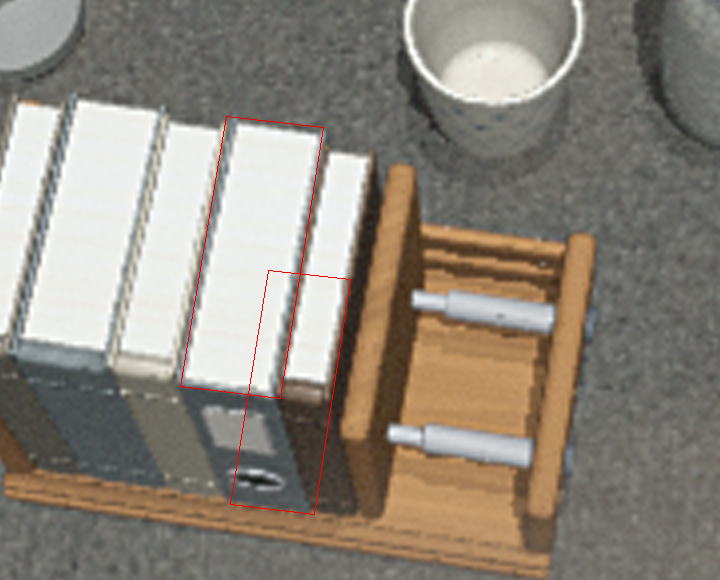

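View pics/c_side.png

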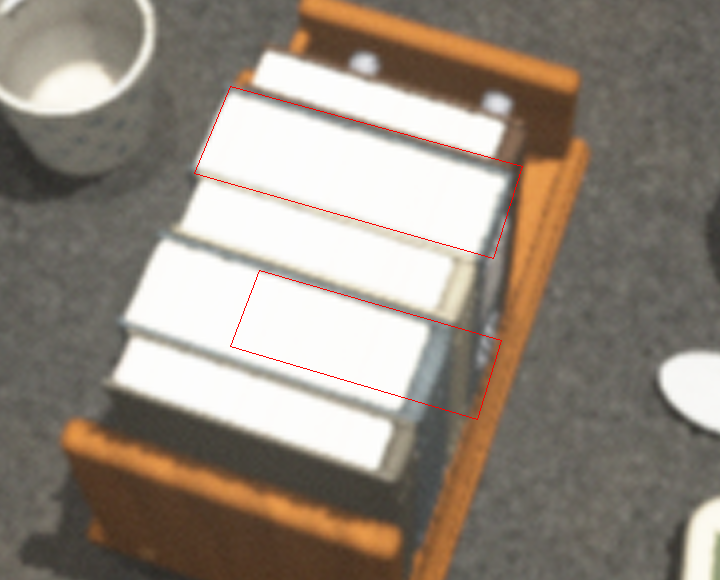

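View pics/c_stand.png

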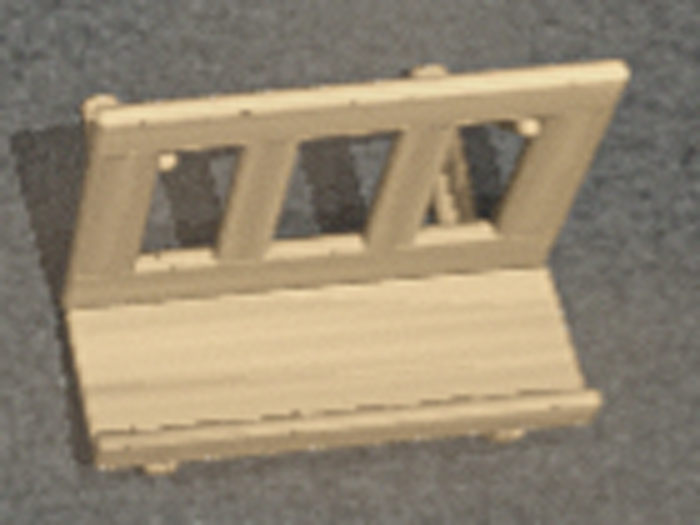

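Run:
```python
from h import *
from plant import vision
ct,cs=vision.get_calibration("top"),vision.get_calibration("side")
a=ray(ct,np.array([[105,455],[648,535]])/4+[170,135],.02); print(a, np.arctan2((a[0]-a[1])[0],(a[0]-a[1])[1]))
a=ray(ct,np.array([[68,306],[548,269]])/5+[390,195],.021); print(a,a.mean(0), -np.arctan2((a[0]-a[1])[0],(a[0]-a[1])[1]), np.linalg.norm(a[0]-a[1]))
th=.27;zt=.021+.131*np.cos(th)
a=ray(ct,np.array([[100,125],[615,82]])/5+[390,195],zt); print(a,a.mean(0)-[.131*np.sin(th),0,0], -np.arctan2((a[0]-a[1])[0],(a[0]-a[1])[1]))
im=cv2.imread("pics/a_side.png"); cv2.imwrite("pics/d_stand.png",cv2.resize(im[75:200,290:400],None,fx=4.5,fy=4.5,interpolation=2))
```

```text
[[ 0.54014563  0.27075641  0.02      ]
 [ 0.50697299 -0.00936718  0.02      ]] 0.11787250548419426
[[ 0.53794047 -0.15473611  0.021     ]
 [ 0.56013754 -0.35069802  0.021     ]] [ 0.54903901 -0.25271706  0.021     ] 0.11279161367149473 0.19721506232278493
[[ 0.57228909 -0.14938875  0.14725399]
 [ 0.59526999 -0.33982181  0.14725399]] [ 0.54883772 -0.24460528  0.14725399] 0.12009632358489133
```

View pics/d_stand.png

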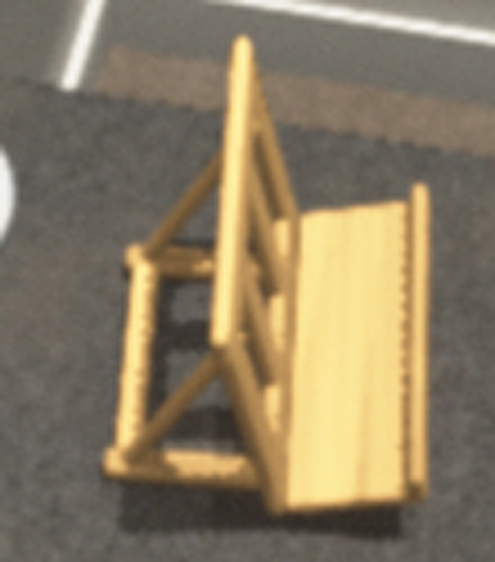

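```bash
cat >> h.py <<'E'
HX=np.array([.5315,.1335,.014]); YAW=-0.10
def frame(th):  # binder rotation for tip angle th
    return R.from_euler('z',YAW)*R.from_euler('y',-th)
def bpt(u,s,th,v=0): return HX+frame(th).apply([u,v,s])
def bori(th,sgn=1): # tool z=-z_b, tool x = sgn*y_b
    M=np.array([[0,sgn,0],[sgn,0,0],[0,0,-1.]]).T
    return frame(th)*R.from_matrix(M)
def tool(u,s,th,tipoff=.025,sgn=1): # tips at (u,s)
    f=bori(th,sgn); return bpt(u,s,th)-f.apply([0,0,tipoff]), qR(f)
E
python3 - <<'E'
from h import *
from plant import *
c=vision.get_calibration("wrist")
T=Rq(telemetry.current_tool_rot()); print("cam off in tool",T.inv().apply(c["position"]-telemetry.current_ee_pos()))
print(telemetry.current_wrist_force())
for sg in (1,-1):
    for th,u,s in [(0,.15,.35),(0,.15,.162),(.25,.14,.162),(.47,.14,.162),(.47,.05,.155),(.47,.05,.3)]:
        p,q=tool(u,s,th,sgn=sg); j=inverse_kinematics(p,q); print(sg,th,p.round(3),None if j is None else np.round(j,2))
# stand
SO=np.array([.553,-.250,.021]); S=R.from_euler('z',.113)*R.from_euler('y',.27)
for sg in (1,-1):
    for w in (.16,.26):
        M=np.array([[sg,0,0],[0,-sg,0],[0,0,-1.]]).T
        f=S*R.from_matrix(M); p=SO+S.apply([-.023,0,w])-f.apply([0,0,.025])
        j=inverse_kinematics(p,qR(f)); print('st',sg,p.round(3),None if j is None else np.round(j,2))
E
```

```text
cam off in tool [-0.00030445 -0.08168339 -0.15443015]
[-0.25138542  0.27859842  0.06978061]
1 0 [0.681 0.119 0.389] [ 0.07  0.43  0.89 -0.    1.82 -1.4 ]
1 0 [0.681 0.119 0.201] [ 0.07  0.47  1.28 -0.    1.4  -1.4 ]
1 0.25 [0.62  0.125 0.23 ] [ 0.12  0.24  1.58 -0.06  1.07 -1.33]
1 0.47 [0.571 0.129 0.244] [ 0.18  0.08  1.83 -0.18  0.79 -1.19]
1 0.47 [0.495 0.137 0.197] [ 0.24  0.01  2.02 -0.25  0.67 -1.07]
1 0.47 [0.429 0.144 0.326] [ 0.32 -0.18  1.85 -0.21  1.04 -1.08]
-1 0 [0.681 0.119 0.389] [ 0.07  0.43  0.89 -0.    1.82  1.74]
-1 0 [0.681 0.119 0.201] [ 0.07  0.47  1.28 -0.    1.4   1.74]
-1 0.25 [0.62  0.125 0.23 ] [ 0.12  0.24  1.58 -0.06  1.07  1.81]
-1 0.47 [0.571 0.129 0.244] [ 0.18  0.08  1.83 -0.18  0.79  1.95]
-1 0.47 [0.495 0.137 0.197] [ 0.24  0.01  2.02 -0.25  0.67  2.08]
-1 0.47 [0.429 0.144 0.326] [ 0.32 -0.18  1.85 -0.21  1.04  2.06]
st 1 [ 0.58  -0.247  0.205] [-0.43  0.51  1.22 -0.14  1.64 -0.54]
st 1 [ 0.607 -0.244  0.302] [-0.41  0.52  0.98 -0.14  1.88 -0.55]
st -1 [ 0.58  -0.247  0.205] [-0.43  0.51  1.22 -0.14  1.64  2.6 ]
st -1 [ 0.607 -0.244  0.302] [-0.41  0.52  0.98 -0.14  1.88  2.59]
```

Run:
```python
from h import *
from plant import *
t0=telemetry.current_t()
p=telemetry.current_ee_pos(); r.move_l([p[0],p[1],.36],vel=.3)
gripper_to(0.0,f_grip=20)
p,q=tool(.156,.30,0); r.move_to(p,q)
print(telemetry.current_t()-t0,telemetry.current_opening(),telemetry.current_ee_pos())
im=vision.snapshot("top"); cv2.imwrite("pics/e_top.png",im[:,:,::-1])
im=vision.snapshot("wrist"); cv2.imwrite("pics/e_wrist.png",im[:,:,::-1])
c=vision.get_calibration("wrist")
print(proj(c,[bpt(.13,.19,0,.022),bpt(.13,.19,0,-.022),bpt(0,.19,0,.022),bpt(0,.19,0,-.022)]).round(0))
```

```text
4.3083 0.00016511865102115274 [0.68636828 0.11909004 0.33928957]
[[344. 207.]
 [294. 207.]
 [347.  45.]
 [291.  44.]]
```

View pics/e_top.png

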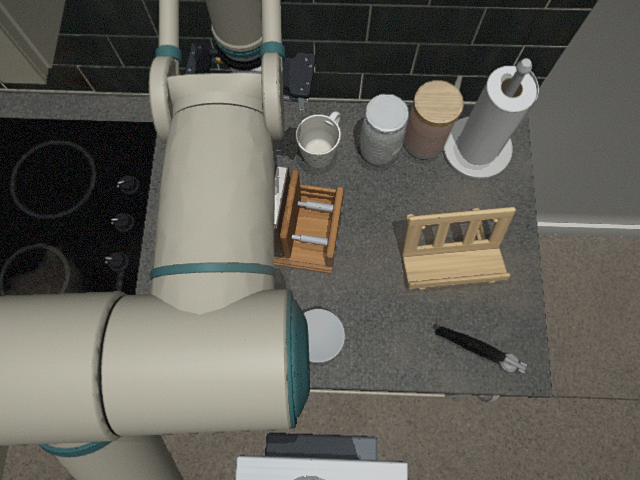

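View pics/e_wrist.png

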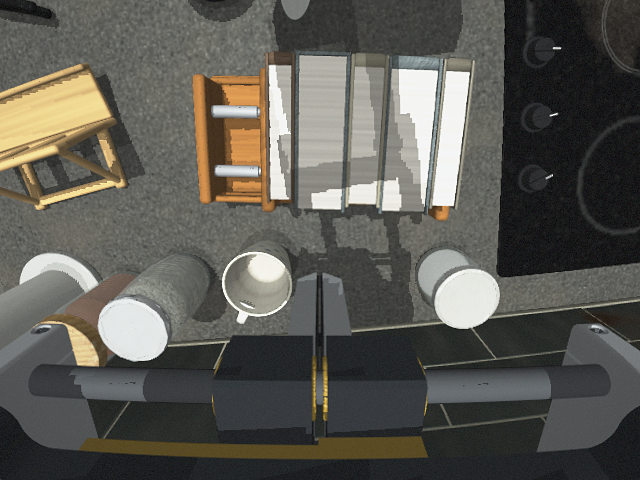

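```bash
sed -i 's/^HX=.*/HX=np.array([.5345,.1335,.014]); YAW=-0.10/' h.py
python3 - <<'E'
from h import *
from plant import *
t0=telemetry.current_t()
p,q=tool(.152,.162,0); print(r.move_l(p,vel=.15,guard=8))
f0=np.array(telemetry.current_wrist_force())
pp,q=tool(.130,.162,0); print(r.move_l(pp,vel=.04,guard=3))
e=np.array(telemetry.current_ee_pos()); 
print("u of tool axis", .152-np.linalg.norm(e-p), np.array(telemetry.current_wrist_force())-f0, telemetry.current_t()-t0)
im=vision.snapshot("wrist"); cv2.imwrite("pics/f_wrist.png",im[:,:,::-1])
E
```

```text
False
True
u of tool axis 0.13962564648936215 [-0.80387797  0.10962812 -0.02208469] 1.4667000000000003
```

View pics/f_wrist.png

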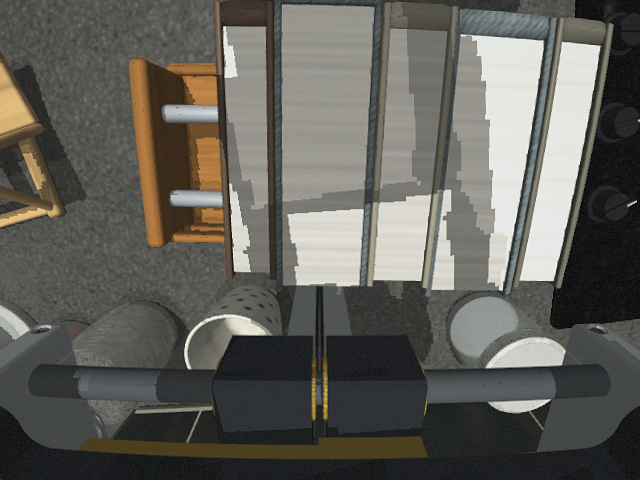

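Run:
```python
from h import *
from plant import *
t0=telemetry.current_t()
for d in np.arange(3,16.1,3.25):
    p,q=tool(.1385,.162,np.radians(d)); r.move_l(p,q,vel=.06)
    print(d,np.round(telemetry.current_wrist_force(),1))
print(telemetry.current_t()-t0)
im=vision.snapshot("wrist"); cv2.imwrite("pics/g_wrist.png",im[:,:,::-1])
im=vision.snapshot("side"); cv2.imwrite("pics/g_side.png",im[:,:,::-1])
```

```text
3.0 [-0.  -0.2 -0.5]
6.25 [0.7 0.9 0.1]
9.5 [ 0.6 -0.9 -0.7]
12.75 [1.3 0.  0. ]
16.0 [-0.3 -0.1  0.7]
1.8500000000000005
```

View pics/g_wrist.png

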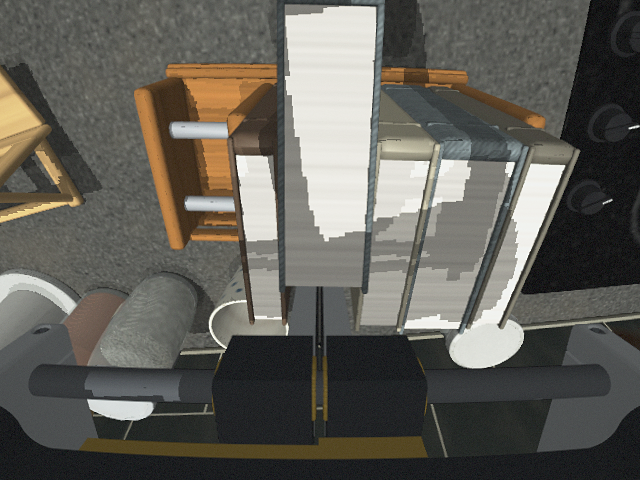

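View pics/g_side.png

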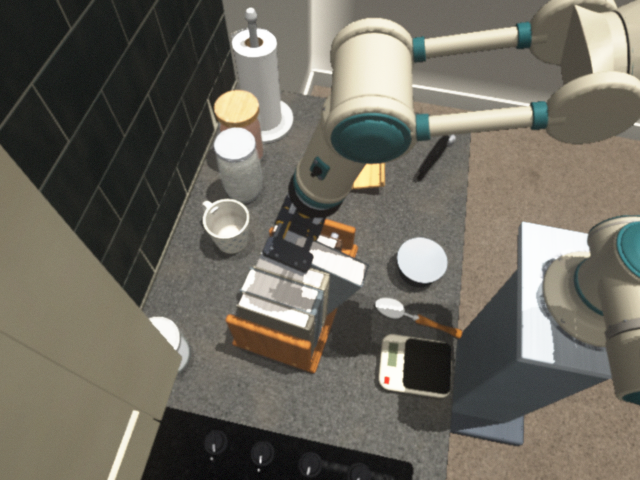

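Run:
```python
from h import *
from plant import *
t0=telemetry.current_t()
for d in np.arange(19,27.1,2):
    p,q=tool(.1380,.162,np.radians(d)); r.move_l(p,q,vel=.04)
    print(d,np.round(telemetry.current_wrist_force(),1))
print(telemetry.current_t()-t0)
im=vision.snapshot("wrist"); cv2.imwrite("pics/h_wrist.png",im[:,:,::-1])
im=vision.snapshot("top"); cv2.imwrite("pics/h_top.png",im[:,:,::-1])
c=vision.get_calibration("wrist");th=np.radians(27)
print(proj(c,[bpt(u,.19,th,v) for u in (.13,0) for v in(.022,-.022)]).round(0))
```

```text
19.0 [ 2.  -0.   1.8]
21.0 [ 2.1 -0.6  3. ]
23.0 [1.7 0.9 3.4]
25.0 [2.2 0.6 4.3]
27.0 [1.7 0.1 5.3]
1.8666999999999998
[[365. 295.]
 [276. 295.]
 [376.  -2.]
 [266.  -3.]]
```

View pics/h_wrist.png

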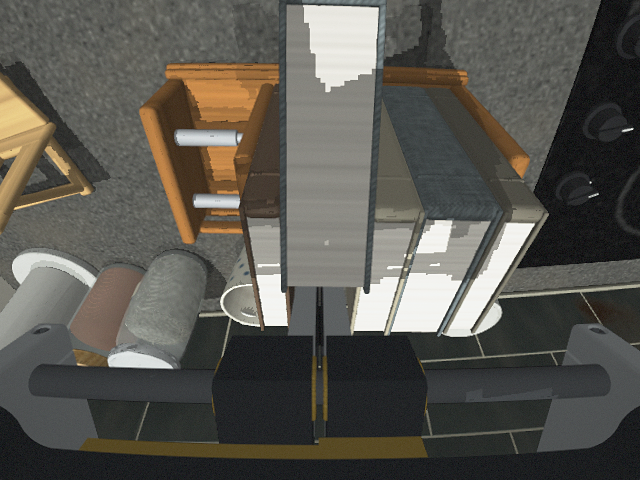

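Run:
```python
from h import *
from plant import *
t0=telemetry.current_t(); th=np.radians(27)
p,q=tool(.146,.164,th); r.move_l(p,vel=.08)
p,q=tool(.148,.235,th); r.move_l(p,vel=.2)
gripper_to(.072)
p,q=tool(.05,.235,th); p=p+frame(th).apply([0,.003,0]); r.move_l(p,vel=.15)
print(telemetry.current_t()-t0)
c=vision.get_calibration("wrist")
im=vision.snapshot("wrist"); cv2.imwrite("pics/i_wrist.png",im[:,:,::-1])
im=vision.snapshot("side"); cv2.imwrite("pics/i_side.png",im[:,:,::-1])
print(proj(c,[bpt(u,.19,th,v) for u in (.13,0) for v in(.025,-.019)]).round(0))
```

```text
2.7333
[[347. 354.]
 [291. 354.]
 [352. 188.]
 [286. 188.]]
```

View pics/i_wrist.png

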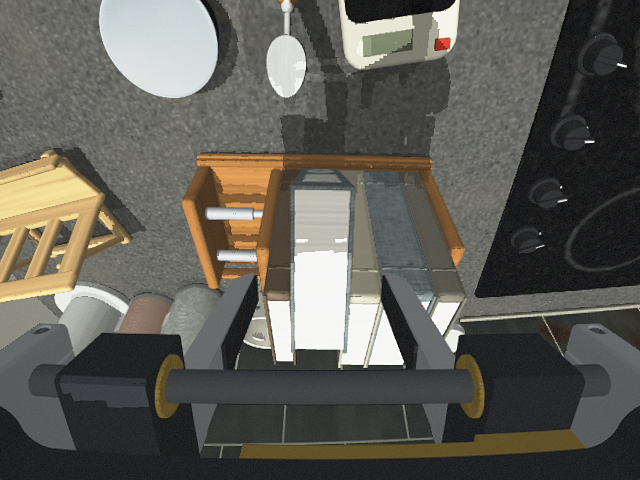

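View pics/i_side.png

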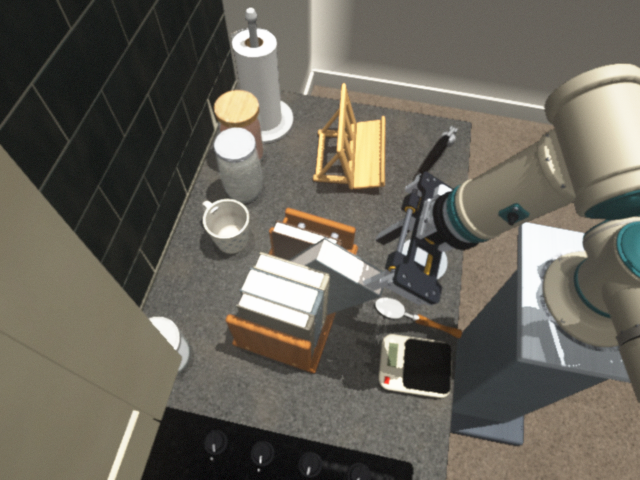

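Run:
```python
from h import *
from plant import *
t0=telemetry.current_t(); th=np.radians(27)
p,q=tool(.05,.151,th); p=p+frame(th).apply([0,.003,0]); print(r.move_l(p,vel=.1,guard=8))
gripper_to(.03,f_grip=50); print(telemetry.current_opening(),np.round(telemetry.current_wrist_force(),1))
c=vision.get_calibration("wrist")
im=vision.snapshot("wrist"); cv2.imwrite("pics/j_wrist.png",im[:,:,::-1])
print(telemetry.current_t()-t0,telemetry.current_t())
```

```text
False
0.04373722004481751 [-1.9  4.2  3.7]
1.5916999999999994 15.5167
```

View pics/j_wrist.png

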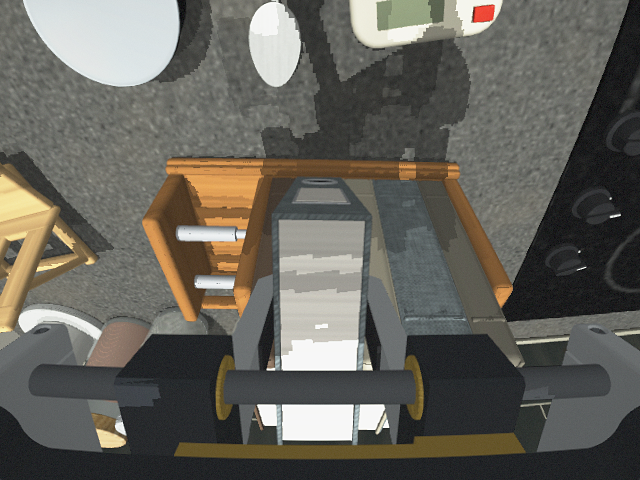

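Run:
```python
from h import *
from plant import *
t0=telemetry.current_t()
e=np.array(telemetry.current_ee_pos())
for k in (1,2,3):
    r.move_l(e+[-.006*k,0,.03*k],vel=.06); print(np.round(telemetry.current_wrist_force(),1),telemetry.current_opening())
im=vision.snapshot("wrist"); cv2.imwrite("pics/k_wrist.png",im[:,:,::-1])
im=vision.snapshot("side"); cv2.imwrite("pics/k_side.png",im[:,:,::-1])
print(telemetry.current_t()-t0,telemetry.current_t())
```

```text
[-2.1  5.7 -2.4] 0.0436957173804599
[-1.8  5.1 -2.3] 0.043351043238366506
[-1.7  6.2 -2. ] 0.0438633667522876
2.0833000000000013 17.6
```

View pics/k_wrist.png

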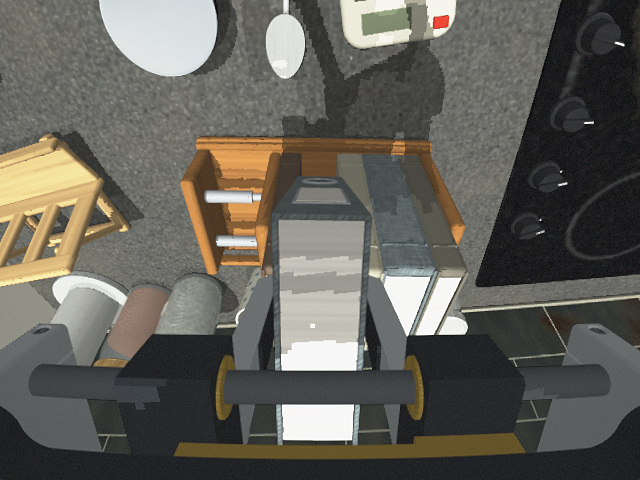

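View pics/k_side.png

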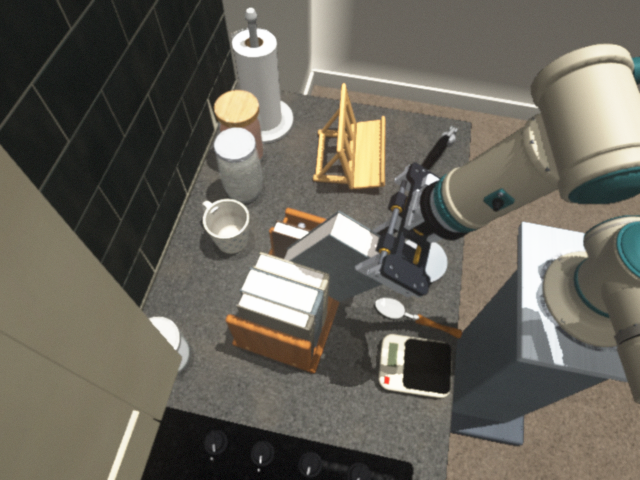

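```bash
cat >> h.py <<'E'
SO=np.array([.553,-.250,.021]); S=R.from_euler('z',.113)*R.from_euler('y',.27)
SF=S*R.from_matrix(np.diag([1.,-1,-1]))
def stool(xs,w,ys=.015,tip=.151): # binder centre x, bottom height w
    return SO+S.apply([xs,ys,w+tip])-SF.apply([0,0,.025]), qR(SF)
E
python3 - <<'E'
from h import *
from plant import *
t0=telemetry.current_t()
e=np.array(telemetry.current_ee_pos())
r.move_l(e+[-.02,0,.135],vel=.12); print(np.round(telemetry.current_wrist_force(),1),telemetry.current_opening())
p,q=stool(-.032,.17); print(p,inverse_kinematics(p,q))
try:
    r.move_l(p,q,vel=.12)
except Exception as x: print("ERR",x)
im=vision.snapshot("wrist"); cv2.imwrite("pics/l_wrist.png",im[:,:,::-1])
im=vision.snapshot("side"); cv2.imwrite("pics/l_side.png",im[:,:,::-1])
im=vision.snapshot("top"); cv2.imwrite("pics/l_top.png",im[:,:,::-1])
print(telemetry.current_ee_pos(),telemetry.current_opening(),telemetry.current_t()-t0,telemetry.current_t())
E
```

```text
[ 0.2  0.9 -3.7] 0.04382365867113147
[ 0.61236511 -0.22816676  0.36300014] [-0.39087313  0.52257053  0.82896272 -0.14372071  2.02374592 -0.55167284]
[ 0.6123058  -0.22790265  0.36324086] 0.043771989208383516 4.941699999999997 22.5417
```

View pics/l_wrist.png

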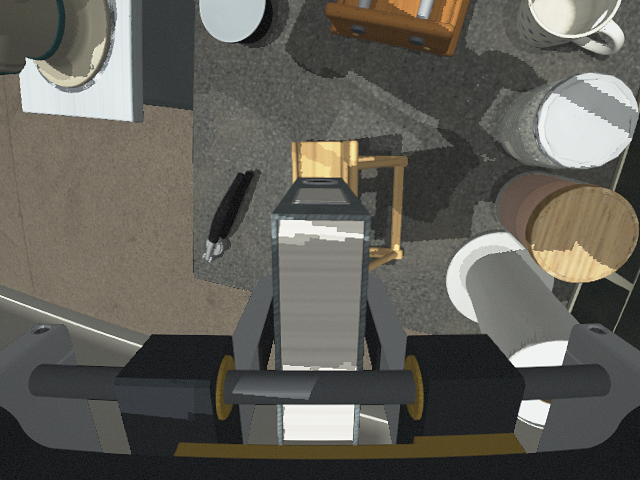

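View pics/l_side.png

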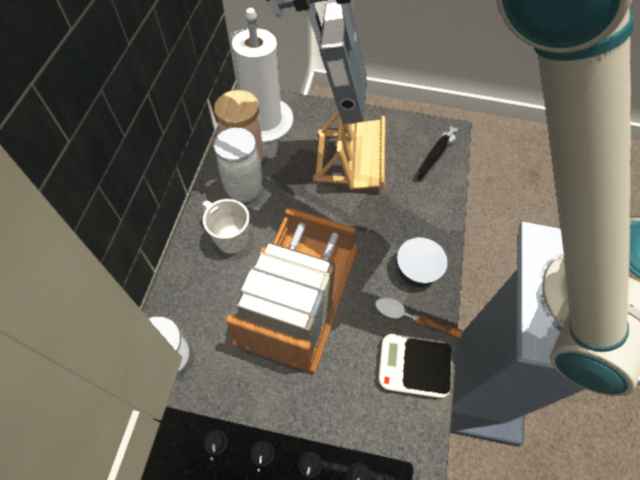

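View pics/l_top.png

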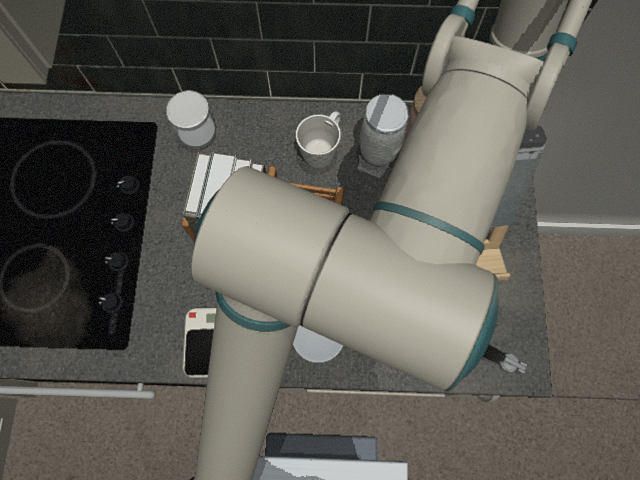

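Run:
```python
from h import *
from plant import *
c=vision.get_calibration("wrist")
P=[SO+S.apply(v) for v in ([0,.1,0],[-.064,.1,0],[-.064,.1,.011],[0,.1,.131])]
print(proj(c,P).round(1))
c=vision.get_calibration("side"); q=proj(c,P+[SO+S.apply(v) for v in ([0,-.1,0],[-.064,-.1,.011],[0,-.1,.131])]); print(q.round(1))
im=cv2.imread("pics/a_side.png")
for a in q: cv2.circle(im,tuple(np.round(a).astype(int)),1,(0,0,255),-1)
im2=cv2.imread("pics/l_wrist.png")
for a in proj(vision.get_calibration("wrist"),P): cv2.circle(im2,tuple(np.round(a).astype(int)),1,(0,0,255),-1)
o=np.hstack([cv2.resize(im[75:200,290:400],(440,500)),cv2.resize(im2[120:280,260:420],(360,360))[:,:] if 0 else cv2.resize(im2[120:260,270:370],(357,500))])
cv2.imwrite("pics/m.png",o)
```

```text
[[341.1 138.4]
 [296.6 138.4]
 [296.1 138.3]
 [349.  137.7]]
[[352.4 187.9]
 [380.3 185.8]
 [379.6 183. ]
 [340.  150.9]
 [357.1 122.5]
 [382.  116.6]
 [346.3  82.7]]
```

View pics/m.png

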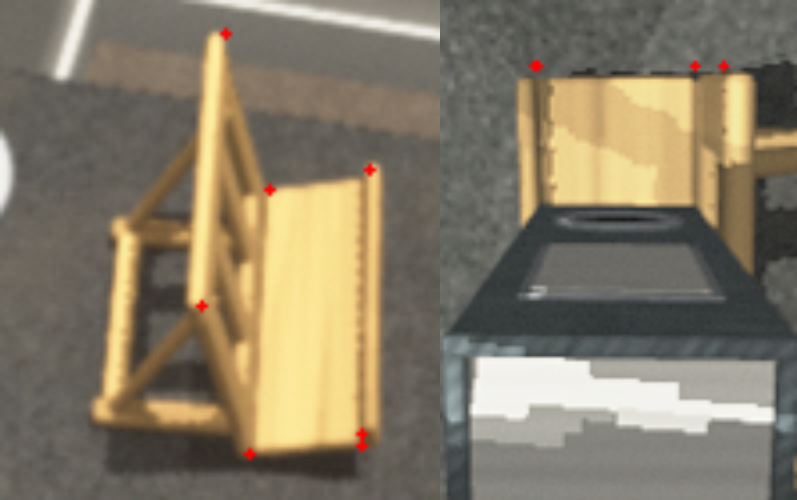

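Run:
```python
from h import *
from plant import *
t0=telemetry.current_t()
p,q=stool(-.032,.02); print(r.move_l(p,vel=.1,guard=10))
p,q=stool(-.032,-.012); print(r.move_l(p,vel=.03,guard=5))
e=np.array(telemetry.current_ee_pos()); d=S.inv().apply(e-SO); print("bottom w", d[2]-.151-.025, np.round(telemetry.current_wrist_force(),1))
im=vision.snapshot("wrist"); cv2.imwrite("pics/n_wrist.png",im[:,:,::-1])
im=vision.snapshot("side"); cv2.imwrite("pics/n_side.png",im[:,:,::-1])
print(telemetry.current_opening(),telemetry.current_t()-t0,telemetry.current_t())
im=im[40:200,270:420,::-1]; cv2.imwrite("pics/n_sidec.png",cv2.resize(im,None,fx=3.7,fy=3.7,interpolation=2))
```

```text
False
True
bottom w 0.0015700512688375731 [ 2.6 -1.1  3.4]
0.04362832434438002 2.4166000000000025 24.9583
```

View pics/n_wrist.png

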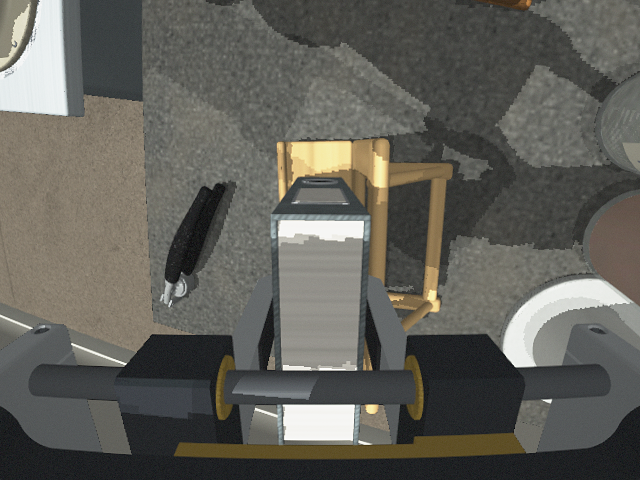

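View pics/n_sidec.png

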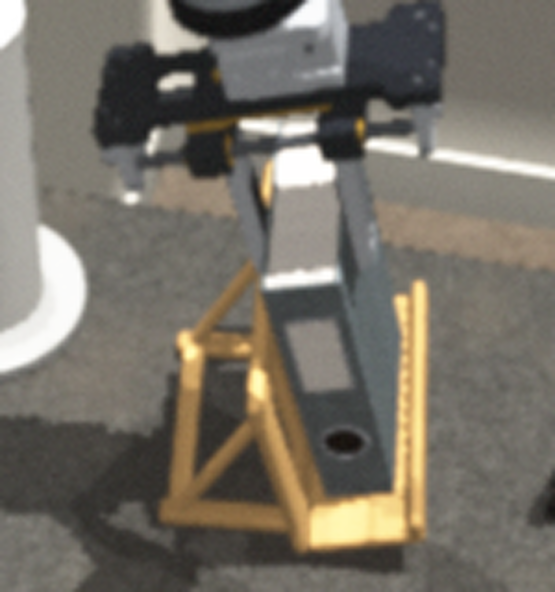

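Run:
```python
from h import *
from plant import *
t0=telemetry.current_t()
e=np.array(telemetry.current_ee_pos())
r.move_l(e+S.apply([0,0,.001]),vel=.03)
f0=np.array(telemetry.current_wrist_force())
print(r.move_l(e+S.apply([.018,0,.001]),vel=.03,guard=6))
e2=np.array(telemetry.current_ee_pos()); print(S.inv().apply(e2-SO), S.inv().apply(np.array(telemetry.current_wrist_force())-f0))
im=vision.snapshot("wrist"); cv2.imwrite("pics/o_wrist.png",im[:,:,::-1])
im=vision.snapshot("side")
print(telemetry.current_opening(),telemetry.current_t()-t0,telemetry.current_t())
im=im[40:200,270:420,::-1]; cv2.imwrite("pics/o_sidec.png",cv2.resize(im,None,fx=3.7,fy=3.7,interpolation=2))
```

```text
True
[-0.02163613  0.01474959  0.17760072] [-2.36069028  0.27047729  4.95698639]
0.043668800181045006 0.7999999999999972 25.7583
```

View pics/o_wrist.png

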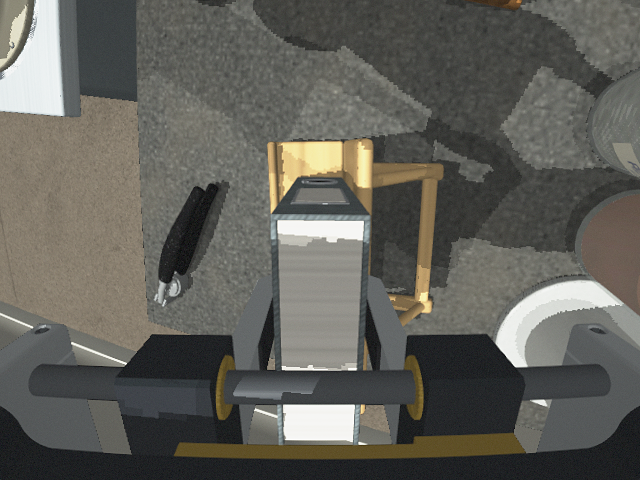

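View pics/o_sidec.png

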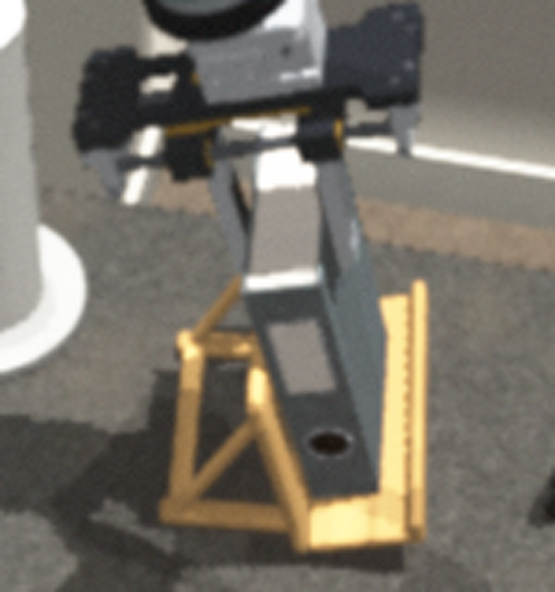

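Run:
```python
from h import *
from plant import *
t0=telemetry.current_t()
e=np.array(telemetry.current_ee_pos())
gripper_to(.058); r.hold(.3)
print(np.round(telemetry.current_wrist_force(),1))
r.move_l(e+S.apply([0,0,.09]),vel=.1,guard=8)
p=np.array(telemetry.current_ee_pos()); r.move_l(p+[-.1,0.05,.08],vel=.2)
im=vision.snapshot("side");cv2.imwrite("pics/p_side.png",im[:,:,::-1])
im=im[40:200,270:420,::-1]; cv2.imwrite("pics/p_sidec.png",cv2.resize(im,None,fx=3.7,fy=3.7,interpolation=2))
for n in ("side",):
    for t in ("binder_center","binder_heel"):
        for m in models.mark_of(t,n)[:2]: print(t,m["score"],S.inv().apply(np.array(m["at"])-SO).round(4))
im=vision.snapshot("wrist"); cv2.imwrite("pics/p_wrist.png",im[:,:,::-1])
print(telemetry.current_t()-t0,telemetry.current_t())
```

```text
[-0.2 -0.6  0.1]
binder_center 0.84 [-0.0244 -0.0018  0.095 ]
binder_center 0.33 [ 0.0009 -0.0004  0.0014]
binder_heel 0.73 [-0.0238  0.0619  0.0014]
2.8500000000000014 28.6083
```

View pics/p_side.png

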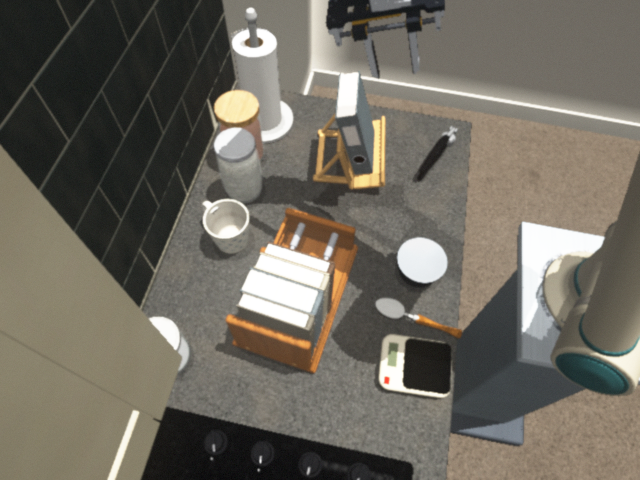

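View pics/p_sidec.png

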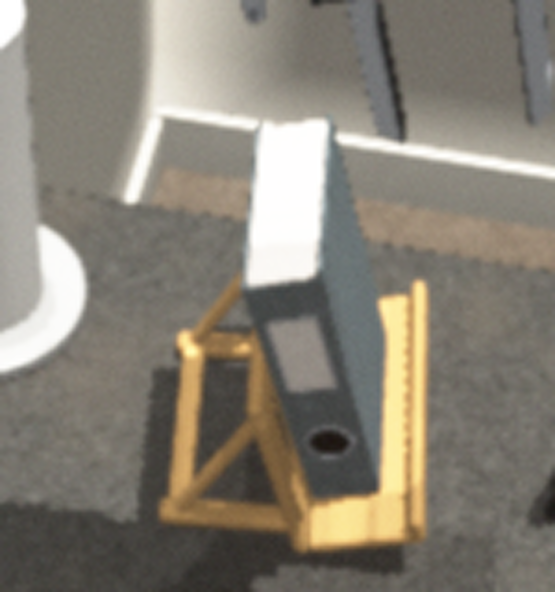

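View pics/p_wrist.png

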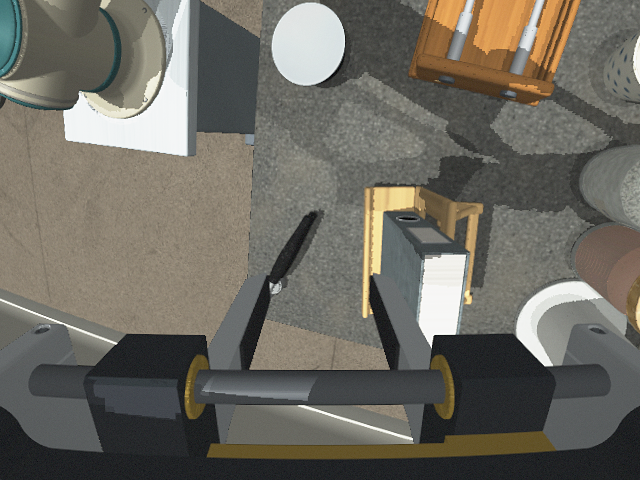

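Run:
```python
import cv2
from plant import *
im=vision.snapshot("top")[:,:,::-1]; a=cv2.resize(im[135:285,170:360],(400,316))
b=cv2.imread("pics/p_side.png"); b=cv2.resize(b[200:380,220:370],(380,456))
import numpy as np
o=np.zeros((456,780,3),np.uint8); o[:316,:400]=a; o[:,400:]=b; cv2.imwrite("pics/q.png",o)
```

```text
(no output)
```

View pics/q.png

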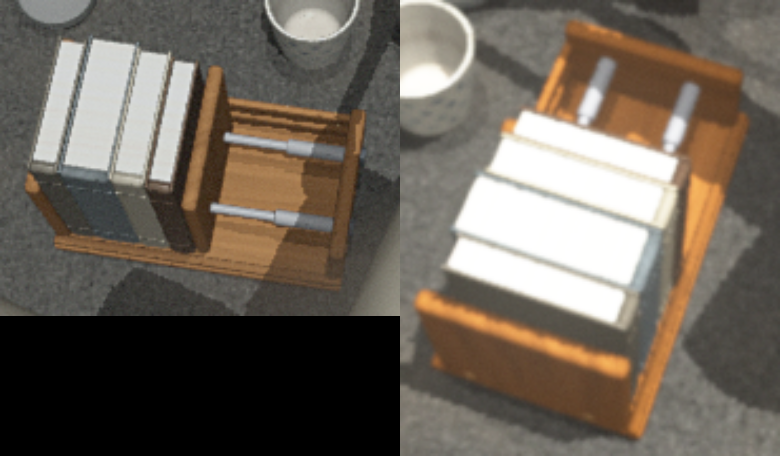

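All four remaining books stand in the rack, and the sprung end has closed up behind them. The binder rests on the stand, and the gripper is well clear. I'm handing the job in.

Run:
```python
from plant import *
r.sign_off(); print(telemetry.current_t())
```

```text
the job is handed in; nothing more can be done
the job is handed in; nothing more can be done
```

The recipe binder is out of the rack and propped on the cookbook stand, and I handed the job in at about 29 s of the 69 s allowed. The sign-off reports no verdict, so what follows rests on my own checks.

- **Tipping:** With the closed fingers hooked behind its fore-edge at the top, I tipped the binder forward to about 27°. The row's squeeze held it there when I let go, and the other books stayed standing.
- **Gripping and lifting:** I gripped it from above by the covers on the spine half at 50 N and lifted it clear. The wrist pictures showed no slip in the fingers.
- **Placing:** I turned it, lowered it onto the ledge until it touched, and slid it back against the plate. Then I opened the fingers and backed the arm away.

**Last checks:**
- The network put the binder centre at (-24, -2, 95) mm in the stand_rest frame, inside all the limits. The arm's own position at plate contact gave x = -21.6 mm, which agrees to within 3 mm.
- The side picture shows the binder leaning flat on the back plate with nothing touching it.
- All four other books stand in the rack with the sprung end closed up.
- In the pictures the scale, bowl, mug and jar look unmoved. I did not measure their positions again.

**Disagreements:**
- The network's early estimate of the binder's heel was up to about 7 mm from my fit in x and 8 mm in y. I used my fit, moved 3 mm from a wrist picture.
- The wrist force during tipping was mostly noise, at about 1 N or less until 16° and 2 to 5 N after that. The finger contact up to 16° is therefore judged from the pictures and the binder's motion.

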